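# Press a plug home with the bar-clamp press and release it

## Task

Press the dark wooden plug fully home in the drilling block with the bar clamp: squeeze its sprung trigger towards the handle, again and again, so that the jaw walks up and pushes the plug in until its flange sits against the block, and ease off once it is seated, never pressing the plug with more than 35 N. Then press the release tab down until the jaw has run all the way back, and let go of everything. Do not touch the jaw, plug or block with the gripper, and leave the seal and the wooden slip on the board where they are.

Things in the scene. Friction and masses are not known exactly. Their poses are not given: they have to be found in the camera images.
- clamp: One-hand bar clamp fixed on a wooden board 290 x 103 x 12 mm. Origin: on the desk under the pressing line; x = pressing direction (level, about to the robot's left), y about to the robot, z up. Along x in mm: release tab -159 to -135, trigger -104 to -92, fixed handle post -75 to -61, jaw (top 56 high), block, end stop 115 to 130. Housing x -130 to -50, 42 wide, 50 high.
- trigger_back (a point): Middle of the back face (away from the handle) of the trigger, 85 mm above the desk; moves with it. The trigger is a plain black upright post, 20 mm wide (y), from 50 to 110 mm above the desk. Push it along the clamp's +x.
- trigger (a joint): Trigger travel along the clamp's +x: 0 at rest, 0.014 m fully squeezed. Spring 3 to 4.5 N. A ratchet with 5 mm teeth takes the jaw along one to one, 10 mm a full squeeze; let it come fully back after each squeeze. Moved slowly it takes 10 N while the jaw runs free, 15 N while the plug goes in, more if fast (damped), and stops dead, often in mid-stroke, once the plug is seated. Force on the plug: trigger force less 10 N.
- handle_front (a point): Middle of the fixed handle post's far face (away from the trigger), 85 mm above the desk; a black post beside the trigger, 22 mm wide, from 50 to 110 mm. From here to trigger_back it is 43 mm at rest, 29 mm fully squeezed (3 mm of air then left between the posts), so one gripper can span both from above.
- jaw: The moving jaw on its toothed bar: a dark steel head, 34 mm wide, 24 to 56 mm above the desk. Frame as the clamp's, same origin when fully back; it travels up to 62 mm along the clamp's +x. The ratchet holds it; a return spring (2.3 to 3.4 N) draws it fully back while the release tab is down. It starts 0 to 12 mm from fully back.
- jaw_face (a point): Middle of the jaw's pressing face, 42 mm above the desk. In the clamp's frame x = -30 mm when the jaw is fully back.
- tab_top (a point): Middle of the top of the release tab (24 x 26 mm, black, ribbed, at the rear end of the clamp beyond the trigger), about 56 mm above the desk.
- release (a joint): Release tab: 0 up, 0.0075 m pressed down; it releases the jaw beyond about 0.006 m. Springs: 2 N at the start to 6 N fully down. It bobs up to 3 mm as the jaw ratchets on. Hold it down for about a second while the jaw runs back.
- drill_block: Birch drilling block, 82 (x) x 58 (y) x 64 mm, lying loose on the board between two low guide strips, its x along the clamp's x, with 0.5 to 8 mm of air to the end stop; it slides there under the first pressure. Origin: centre of its underside.
- plug (a joint): The dark wooden plug in the block's end that faces the jaw: 14 mm shank, flange 26 mm across and 6 mm thick, on the pressing line 42 mm above the desk. 0: flange 14 mm off the block; 0.014 m: flange against the block, fully home. It starts at 0 to 0.005, is stiff (5 N) and stays where it is pushed.
- plug_face (a point): Middle of the flange's outer face, where the jaw pushes.
- boxwood_seal: A boxwood seal blank, 16 mm thick and 60 mm tall, standing on the board behind the jaw (bystander). Origin: centre of its underside.
- wood_slip: A small wooden slip, 17 x 88 x 9 mm, lying on the board behind the block (bystander). Origin: centre of its underside.
Things that resemble listed ones, but are neither listed nor needed, are in the scene too. What is shaped like the drill_block but pink is not meant.

How it is judged:
By the outcome, as a careful person would: the job done as asked, in the order asked, and still so for the second after the job is handed in, with the robot touching nothing.
It also fails if it takes over 58 s, if anything falls off the work surface, if the arm or the gripper's body presses on something with over 40 N, if the wrist force passes 120 N, or if a joint passes its speed limit or range.

## Robot

A 7-joint arm with a two-finger parallel gripper is mounted at the origin on a cart in front of the work surface, level with it; the furniture and walls round the work are solid. World frame = base frame: x ahead of the robot, y to its left, z up, the work surface at z = 0. Lengths are in m, angles in rad, forces in N, time in s.
With the tool pointing down it reaches from about 0.425 to 0.875 m from the base axis. Payload 4.7 kg.
Tool frame: the origin (TCP) lies at the very end of the fingers, on their centre line; the grasp point (between the pads) lies behind it (ctrl.tcp_to_grasp is the y of the grasp point in the tool frame, in m); y points along the fingers, x is the direction in which the jaws open and shut, and the axes are right-handed (so a half turn about y gives the same grasp; the last joint's range is limited). The gripper opens to 87 mm and grips with 3 to 60 N. Pads are 19 mm wide; open, the fingers measure 117 mm over their backs; the gripper's body (75 mm by 190 mm) begins 51 mm behind the grasp point.
Start: joints at [-1.115, 0.321, -0.07, 1.45, 0.023, 1.371, -0.057], TCP at [0.278, 0.588, 0.223] pointing down, gripper open.
Joint ranges: [-2.86, 2.86], [-0.3, 2.09], [-1.38, 1.24], [0.06, 2.45], [-1.56, 4.7], [0.09, 2.05], [-2.69, 2.69]. Speed limits (rad/s): [2.57, 2.57, 3.14, 3.14, 3.14, 3.14, 3.14].

## Interface

Orientations are given as a rotation vector (axis times angle).
In Python, from bench import ctrl, get_image, workorder gives the robot as it stands.
- The arm moves only by the tool drive_tool, never from a script. Its argument "increments" is text: rows parted by semicolons, each of 5 numbers parted by spaces: the shift along the tool's x, y, z in mm, then the turn about the tool's y in degrees, then the closure in counts, from 0 (fully open) to 255 (shut). In form: tx ty tz yaw fingers; .... A call has 1 to 20 rows; each row shifts and turns the commanded pose from where the row before left it, along the tool's axes as they then stand; what a row does not reach is not made up. A row lasts 1/8 s, in which the tool goes at most 62.5 mm and 10.7 degrees, less where a joint would pass 70% of its speed; a pose out of reach is approached as far as the arm can. A call is refused whole if a number of a shift passes 62.5 or a number of a turn 10.7, either way. A call with a gripper value outside its range is refused whole. The fingers move at their own pace and stop on an object; "squeeze" is the grip in N (left out, the last holds). Time passes only in rows, so rows that do not move let the fingers close. It gives the time, the measured TCP pose, the force and the opening at its end, in the units of the state.
- ctrl.get_state(): the state, without advancing time (a new reading comes with each control period).
- get_image(name): name is "side" or "top" or "wrist"; returns a dict with "img" (400x640x3 uint8, red, green, blue), "mtx" (3x3 intrinsics, pixels), "camera_from_world" (4x4, takes a point from world to camera coordinates). Camera axes: x right, y up, looking along -z (the intrinsics and any distortion apply to the point x, -y, -z); pixel columns grow to the right and rows downward; lengths in m; the calibration is good to about 2 mm. A picture is of the moment at which its call begins. There is no depth.
- workorder.close_job(): hands the job in, once; it reports no verdict.
The state is a dict: "time": time; "joint_positions": joint angles; "qd": joint speeds; "joint_torque": joint torques, N m; "position": TCP position; "tool_rot": TCP orientation; "ft_force": force on the tool from outside, world axes, zero at the start; "torque": the same for the moment, N m; "grip_width": opening from 0.0 (shut) to 1.0 (fully open).
Only numpy, scipy, OpenCV 4.12 (cv2) and the standard library are available. Lean on these libraries where they do the work, as an engineer would, in place of code of your own. Each camera call takes 0.05 s, during which the arm holds its last target.

## Working session

There is one attempt and no reset: what is moved stays moved. The work goes in short steps, Python scripts to look and compute and a tool call to move; the robot and the scene stay as the last step left them, time stands still between calls to the robot, and variables do not carry over. Pictures are saved under pics/ and viewed, and the job is handed in when it is done.

Besides the shell and the picture viewer there is one more tool, called after ">>>" as name(argument=value, ...), one argument or row to a line, values as JSON. drive_tool: Moves the arm, as the interface text tells. Its arguments: {"type":"object","properties":{"increments":{"type":"string"},"squeeze":{"type":"number"}},"required":["increments"]}

```bash
mkdir -p pics; cat > h.py <<'E'
import numpy as np,cv2
from bench import ctrl,get_image,workorder
def snap(n,f):
    d=get_image(n);cv2.imwrite('pics/'+f,d['img'][:,:,::-1]);np.savez('pics/'+f+'.npz',**{k:np.array(v) for k,v in d.items()});return d
E
python3 - <<'E'
from h import *
for n in ['side','top','wrist']:
    d=snap(n,n+'0.png');print(n,d.keys());print(d['mtx'],d['camera_from_world'])
print(ctrl.get_state(),ctrl.tcp_to_grasp)
E
```

```text
side dict_keys(['img', 'mtx', 'camera_from_world'])
[[449.53661641   0.         322.32781725]
 [  0.         449.53661641 198.90853356]
 [  0.           0.           1.        ]] [[ 0.90959514 -0.4153158  -0.01222567 -0.35694883]
 [ 0.24838552  0.51993758  0.81729404 -0.29782207]
 [-0.33307854 -0.74644336  0.57609113 -0.70288914]
 [ 0.          0.          0.          1.        ]]
top dict_keys(['img', 'mtx', 'camera_from_world'])
[[476.74514367   0.         327.78462763]
 [  0.         476.74514367 206.80302967]
 [  0.           0.           1.        ]] [[ 1.99117288e-02 -9.99801692e-01  3.14410907e-04  2.02366602e-01]
 [ 9.94631698e-01  1.98407023e-02  1.01558513e-01 -4.89140360e-01]
 [-1.01544611e-01 -1.70948251e-03  9.94829518e-01 -1.18611800e+00]
 [ 0.00000000e+00  0.00000000e+00  0.00000000e+00  1.00000000e+00]]
wrist dict_keys(['img', 'mtx', 'camera_from_world'])
[[328.86315452   0.         319.48024058]
 [  0.         328.86315452 208.81248585]
 [  0.           0.           1.        ]] [[ 0.42789188  0.90382624 -0.00258218 -0.64897449]
 [-0.87146904  0.41181225 -0.26636891  0.03207701]
 [-0.23968784  0.11622738  0.9638677  -0.39024675]
 [ 0.          0.          0.          1.        ]]
{'time': 0.15, 'joint_positions': array([-1.11488643,  0.32162798, -0.07007608,  1.45139791,  0.02261335,
        1.37081565, -0.05690361]), 'qd': array([ 0.00164258, -0.0027912 , -0.00191954, -0.00167648,  0.00033791,
        0.00058786, -0.00058184]), 'joint_torque': array([-3.26047521e-04, -4.91796470e+01, -4.04666187e-01, -3.12880826e+01,
       -6.39497442e-02,  4.04268899e-02,  9.15684859e-05]), 'position': array([0.27779433, 0.58717767, 0.22172721]), 'tool_rot': array([-1.38728821, -0.87706545,  0.87899758]), 'ft_force': array([ 0.66553834,  0.66541819, -0.66851622]), 'torque': array([ 0.02152482, -0.06929623, -0.03480075]), 'grip_width': 0.9961884648770366} -0.0187
```

View pics/side0.png

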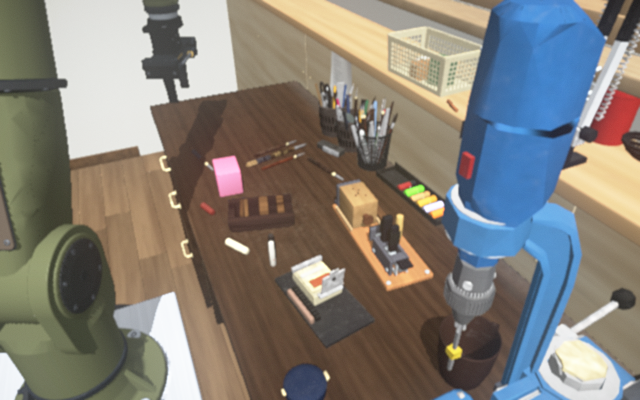

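View pics/top0.png

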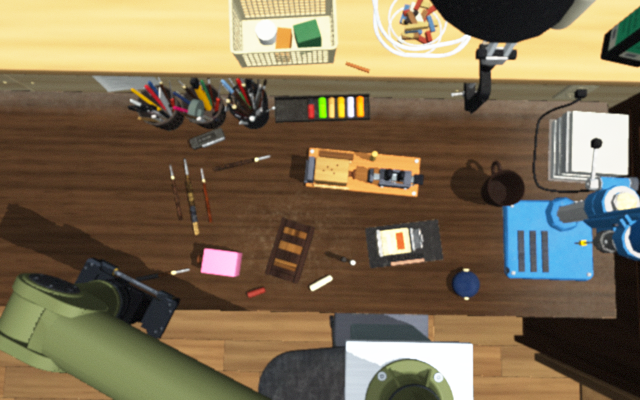

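View pics/wrist0.png

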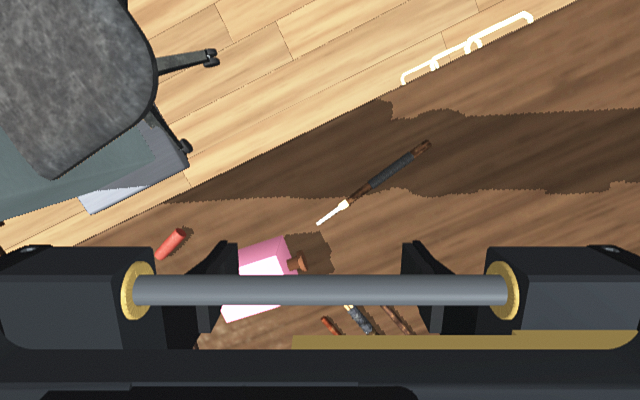

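```bash
python3 - <<'E'
import cv2
a=cv2.imread('pics/top0.png')[135:210,290:440];cv2.imwrite('pics/c1.png',cv2.resize(a,(800,400),interpolation=cv2.INTER_CUBIC))
a=cv2.imread('pics/side0.png')[165:300,320:440];cv2.imwrite('pics/c2.png',cv2.resize(a,(533,600),interpolation=cv2.INTER_CUBIC))
E
```

```text
(no output)
```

View pics/c1.png

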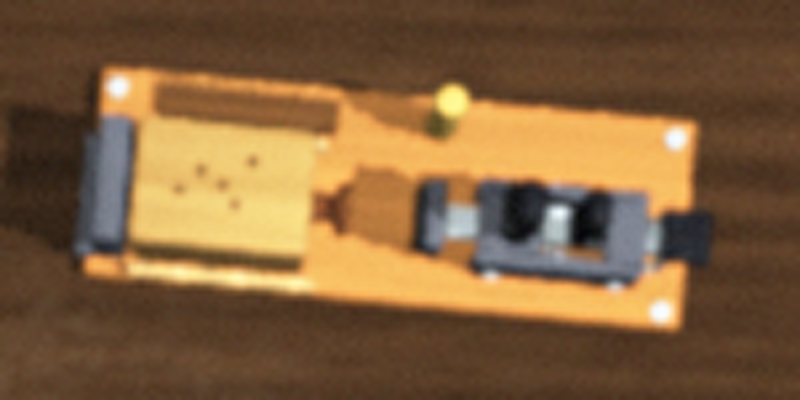

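View pics/c2.png

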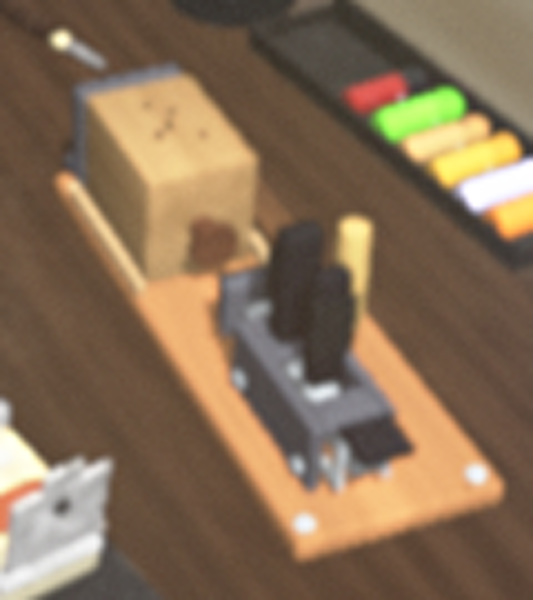

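```bash
cat >> h.py <<'E'
def ray(d,u,v,z):
    K=d['mtx'];T=d['camera_from_world'];R=T[:3,:3];c=-R.T@T[:3,3]
    a=np.array([(u-K[0,2])/K[0,0],-(v-K[1,2])/K[1,1],-1.]);w=R.T@a
    return c+w*(z-c[2])/w[2]
def proj(d,p):
    K=d['mtx'];T=d['camera_from_world'];q=T[:3,:3]@np.asarray(p)+T[:3,3]
    return np.array([K[0,0]*q[0]/-q[2]+K[0,2],K[1,1]*-q[1]/-q[2]+K[1,2]])
E
python3 - <<'E'
from h import *
t=np.load('pics/top0.png.npz');s=np.load('pics/side0.png.npz')
T=lambda u,v,z:ray(t,290+u/5.3333,135+v/5.3333,z)
S=lambda u,v,z:ray(s,320+u/4.4417,165+v/4.4444,z)
print('board T',[T(*p,.012).round(4) for p in [(103,68),(695,122),(680,328),(82,275)]])
print('board S',[S(*p,.012).round(4) for p in [(60,178),(505,490),(298,558)]])
print('screws T',[T(*p,.013).round(4) for p in [(118,87),(676,138),(660,312)]])
print('screws S',[S(*p,.013).round(4) for p in [(477,474),(304,523)]])
print('tab T',T(688,238,.056),'S',S(378,440,.056))
print('hous T',[T(*p,.05).round(4) for p in [(480,182),(650,192),(640,283),(475,270)]])
print('trig top T',T(594,205,.11),'S',S(334,272,.11))
print('hand top T',T(525,203,.11),'S',S(302,228,.11))
print('stop top T', [T(*p,.056).round(4) for p in [(105,117),(133,118),(125,248),(95,248)]])
E
```

```text
board T [array([0.6397, 0.2632, 0.012 ]), array([ 0.6187, -0.0254,  0.012 ]), array([ 0.5176, -0.0182,  0.012 ]), array([0.5376, 0.2709, 0.012 ])]
board S [array([0.5435, 0.266 , 0.012 ]), array([ 0.619 , -0.0293,  0.012 ]), array([ 0.5155, -0.0252,  0.012 ])]
screws T [array([0.6302, 0.2556, 0.013 ]), array([ 0.6104, -0.016 ,  0.013 ]), array([ 0.525 , -0.0083,  0.013 ])]
screws S [array([ 0.613 , -0.0166,  0.013 ]), array([ 0.528 , -0.0095,  0.013 ])]
tab T [ 0.55434804 -0.01362837  0.056     ] S [ 0.55663812 -0.01617757  0.056     ]
hous T [array([0.58 , 0.083, 0.05 ]), array([0.5768, 0.0031, 0.05  ]), array([0.5336, 0.0077, 0.05  ]), array([0.5382, 0.085 , 0.05  ])]
trig top T [0.55954108 0.0385706  0.11      ] S [0.56048353 0.03280566 0.11      ]
hand top T [0.55982971 0.0693341  0.11      ] S [0.56432477 0.06511352 0.11      ]
stop top T [array([0.6063, 0.2598, 0.056 ]), array([0.6061, 0.2466, 0.056 ]), array([0.5444, 0.249 , 0.056 ]), array([0.5441, 0.263 , 0.056 ])]
```

```bash
cat >> h.py <<'E'
from scipy.spatial.transform import Rotation as Ro
EX=np.array([.0715,.9974,0]);EX/=np.linalg.norm(EX);EY=np.array([-EX[1],EX[0],0]);EZ=np.array([0,0,1.])
O=np.array([.566,.1335,0])
def W(x,y=0,z=0): return O+x/1e3*EX+y/1e3*EY+z/1e3*EZ
def st():
    s=ctrl.get_state();R=Ro.from_rotvec(s['tool_rot']).as_matrix();p=np.array(s['position'])
    C=np.array([EX,EY,EZ])
    print('t',s['time'],'clampframe',(C@(p-O)*1e3).round(2),'F',(C@s['ft_force']).round(2),'w',s['grip_width']*87)
    print('toolx in clamp',(C@R[:,0]).round(3),'tooly',(C@R[:,1]).round(3));return s,R,p
E
python3 - <<'E'
from h import *
s,R,p=st();print(R.round(3))
for sg in (1,-1):
    x=R[:,0];t=sg*EX
    # yaw about tool y
    a=np.degrees(np.arctan2(np.dot(np.cross(x,t),R[:,1]),np.dot(x,t)));print(sg,'yaw',a)
    print('shift in tool now',(R.T@(W(-76,0,160)-p)*1e3).round(1))
    y=R[:,1];Rn=Ro.from_rotvec(y*np.radians(a)).as_matrix()@R
    print('shift after yaw',(Rn.T@(W(-76,0,160)-p)*1e3).round(1),Rn.round(3))
E
```

```text
t 0.15 clampframe [431.91 319.91 221.73] F [ 0.71 -0.62 -0.67] w 86.66839644430219
toolx in clamp [ 0.932 -0.362 -0.001] tooly [-0.001  0.    -1.   ]
[[ 0.428 -0.001 -0.904]
 [ 0.904 -0.001  0.428]
 [-0.001 -1.    -0.   ]]
1 yaw -21.21267203814874
shift in tool now [-357.7   62.3 -482. ]
shift after yaw [-507.8   62.3 -319.9] [[ 0.072 -0.001 -0.997]
 [ 0.997 -0.001  0.072]
 [-0.001 -1.     0.   ]]
-1 yaw 158.78732796185128
shift in tool now [-357.7   62.3 -482. ]
shift after yaw [507.8  62.3 319.9] [[-0.072 -0.001  0.997]
 [-0.997 -0.001 -0.072]
 [ 0.001 -1.    -0.   ]]
```

>>> drive_tool(
  increments="0 0 0 -10.6 0; 0 0 0 -10.6 0; -20 0 -13 0 0; -35 0 -22 0 0; -35 0 -22 0 0; -35 0 -22 0 0; -35 0 -22 0 0; -35 0 -22 0 0; -35 0 -22 0 0; -35 0 -22 0 0; -35 0 -22 0 0; -35 0 -22 0 0; -35 0 -22 0 0; -35 0 -22 0 0; -35 0 -22 0 0; -35 0 -22 0 0; -35 0 -22 0 0; 0 0 0 0 0",
  squeeze=12,
)

```text
time: 2.4
position: [0.5619, 0.0496, 0.2226]
tool_rot: [-1.249, -1.146, 1.148]
ft_force: [-0.2, 0.2, -0.2]
grip_width: 1.0
```

```bash
python3 - <<'E'
from h import *
s,R,p=st();print((R.T@(W(-76,0,160)-p)*1e3).round(1))
d=snap('wrist','w1.png');
for q in [(-104,0,110),(-61,0,110),(-98,0,110),(-68,0,110),(-147,0,56),(-92,0,50)]:print(q,proj(d,W(*q)).round(1))
E
```

```text
t 2.4 clampframe [-84.02  -1.87 222.57] F [ 0.16  0.26 -0.21] w 87.0061260335498
toolx in clamp [ 1.    -0.012 -0.002] tooly [-0.002 -0.    -1.   ]
[ 8.1 62.6  2. ]
(-104, 0, 110) [296.5 203.7]
(-61, 0, 110) [346.5 203.2]
(-98, 0, 110) [303.5 203.7]
(-68, 0, 110) [338.4 203.3]
(-147, 0, 56) [258.1 190.9]
(-92, 0, 50) [312.2 189.1]
```

View pics/w1.png

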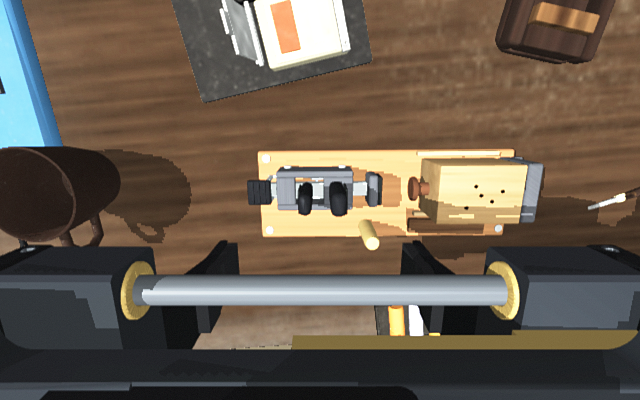

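```bash
python3 - <<'E'
import cv2
a=cv2.imread('pics/w1.png')[150:240,240:390];cv2.imwrite('pics/c3.png',cv2.resize(a,(800,480),interpolation=cv2.INTER_CUBIC))
E
```

```text
(no output)
```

View pics/c3.png

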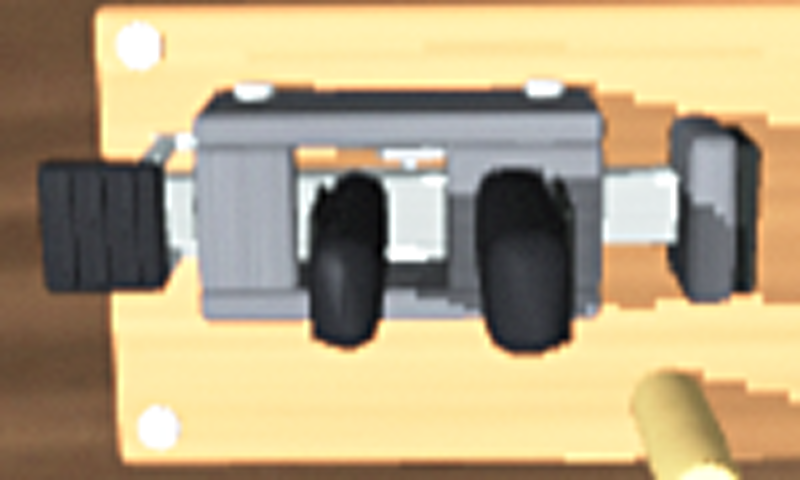

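>>> drive_tool(
  increments="9 0 0.5 -0.7 0; 0 30 0 0 0; 0 35 0 0 0; 0 35 0 0 0; 0 0 0 0 0; 0 0 0 0 0",
  squeeze=12,
)

```text
time: 3.2
position: [0.5623, 0.0661, 0.124]
tool_rot: [-1.237, -1.168, 1.165]
ft_force: [0.8, 0.2, 0.3]
grip_width: 1.003
```

```bash
sed -i 's/^O=.*/O=np.array([.566,.1335,0])+.001*EX-.0015*EY/' h.py; python3 - <<'E'
from h import *
s,R,p=st();print((R.T@(W(-76,0,72)-p)*1e3).round(1))
d=snap('wrist','w2.png');
for q in [(-104,0,110),(-61,0,110),(-98,0,110),(-68,0,110),(-147,0,56),(-92,0,50)]:print(q,proj(d,W(*q)).round(1))
d=snap('side','s2.png');cv2.imwrite('pics/s2c.png',cv2.resize(d['img'][130:300,280:450,::-1],(600,600)))
E
```

```text
t 3.2 clampframe [-68.47   0.4  123.97] F [ 0.3  -0.79  0.31] w 87.28648529206943
toolx in clamp [1.    0.013 0.001] tooly [ 0.001 -0.002 -1.   ]
[-7.6 52.  -0.2]
(-104, 0, 110) [257.4 249.7]
(-61, 0, 110) [332.4 250.6]
(-98, 0, 110) [267.8 249.8]
(-68, 0, 110) [320.2 250.4]
(-147, 0, 56) [211.9 220.3]
(-92, 0, 50) [287.9 218.8]
```

View pics/w2.png

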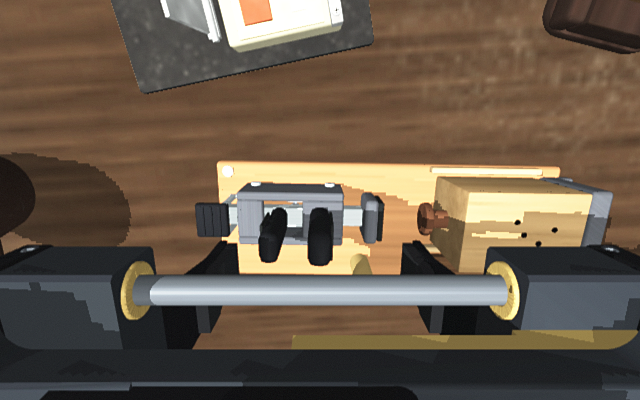

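View pics/s2c.png

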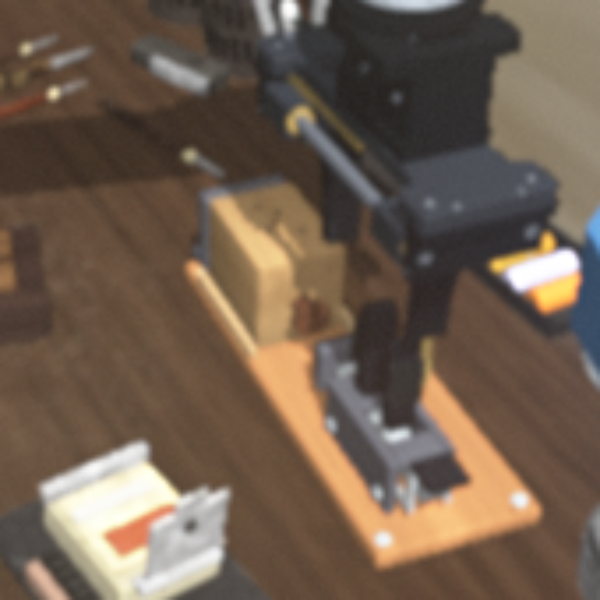

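>>> drive_tool(
  increments="-7.5 0 0 0.7 0; 0 0 0 0 0; 0 17 0 0 0; 0 17 0 0 0; 0 17 0 0 0; 0 0 0 0 40; 0 0 0 0 60; 0 0 0 0 66",
  squeeze=12,
)

```text
time: 4.3
position: [0.5619, 0.0575, 0.0723]
tool_rot: [-1.243, -1.157, 1.155]
ft_force: [-0.1, 0.0, -0.2]
grip_width: 0.776
```

```bash
python3 - <<'E'
from h import *
s,R,p=st();print((R.T@(W(-76,0,72)-p)*1e3).round(1))
d=snap('wrist','w3.png')
d=snap('side','s3.png');cv2.imwrite('pics/s3c.png',cv2.resize(d['img'][130:300,280:450,::-1],(600,600)))
E
```

```text
t 4.3 clampframe [-77.09   0.17  72.27] F [ 0.01  0.08 -0.17] w 67.47356137279924
toolx in clamp [ 1. -0.  0.] tooly [ 0.    -0.001 -1.   ]
[ 1.1  0.3 -0.2]
```

View pics/w3.png

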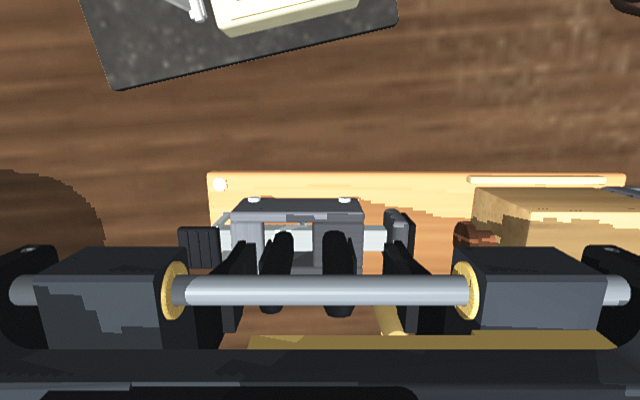

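View pics/s3c.png

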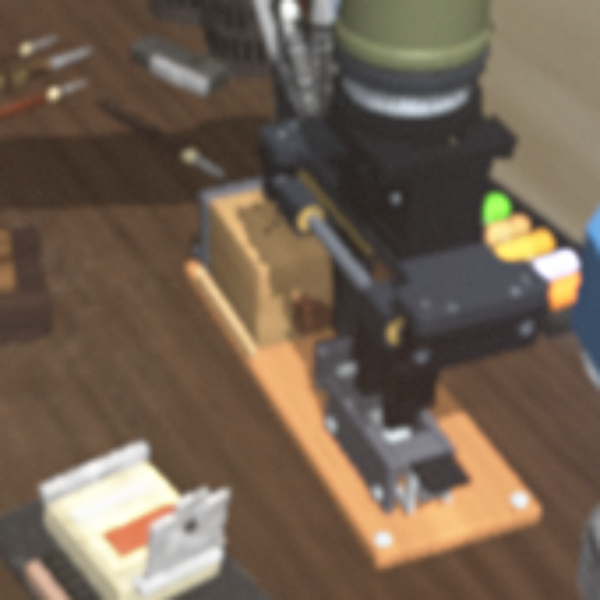

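>>> drive_tool(
  increments="1 0 0 0 80; 0 0 0 0 90; 0 0 0 0 100; 0 0 0 0 110; 0 0 0 0 120; 0 0 0 0 125; 0 0 0 0 125",
  squeeze=14,
)

```text
time: 5.28
position: [0.5612, 0.0551, 0.0716]
tool_rot: [-1.246, -1.153, 1.157]
ft_force: [-1.4, -8.1, 3.0]
grip_width: 0.516
```

```bash
python3 - <<'E'
from h import *
s,R,p=st()
E
```

```text
t 5.275 clampframe [-79.52   0.67  71.63] F [-8.16  0.86  3.  ] w 44.87051284968831
toolx in clamp [ 1.    -0.002 -0.003] tooly [-0.003  0.    -1.   ]
```

>>> drive_tool(
  increments="0 0 0 0 140; 0 0 0 0 150; 0 0 0 0 160; 0 0 0 0 170; 0 0 0 0 175; 0 0 0 0 175",
  squeeze=14,
)

```text
time: 6.02
position: [0.5615, 0.0585, 0.0717]
tool_rot: [-1.243, -1.157, 1.156]
ft_force: [0.3, -3.5, 1.4]
grip_width: 0.333
```

```bash
python3 - <<'E'
from h import *
s,R,p=st()
E
```

```text
t 6.025 clampframe [-76.13   0.63  71.67] F [-3.44 -0.55  1.44] w 28.994058465520467
toolx in clamp [ 1. -0.  0.] tooly [ 0. -0. -1.]
```

>>> drive_tool(
  increments="0 0 0 0 120; 0 0 0 0 70; 0 0 0 0 70; 0 0 0 0 70; 0 0 0 0 70; 0 0 0 0 90; 0 0 0 0 105; 0 0 0 0 120; 0 0 0 0 135; 0 0 0 0 150; 0 0 0 0 165; 0 0 0 0 175; 0 0 0 0 175; 0 0 0 0 175; 0 0 0 0 120; 0 0 0 0 70; 0 0 0 0 70; 0 0 0 0 70; 0 0 0 0 70",
  squeeze=14,
)

```text
time: 8.4
position: [0.5614, 0.059, 0.0717]
tool_rot: [-1.242, -1.157, 1.156]
ft_force: [0.3, 0.1, -0.9]
grip_width: 0.714
```

```bash
python3 - <<'E'
from h import *
s,R,p=st()
d=snap('wrist','w4.png');cv2.imwrite('pics/w4c.png',cv2.resize(d['img'][160:350,170:490,::-1],(800,475)))
for x in range(-30,40,10): print(x,proj(d,W(x,17,56)).round(),proj(d,W(x,0,42)).round())
d=snap('side','s4.png');cv2.imwrite('pics/s4c.png',cv2.resize(d['img'][150:300,310:430,::-1],(480,600)))
E
```

```text
t 8.4 clampframe [-75.63   0.76  71.68] F [ 0.13 -0.24 -0.87] w 62.145124555182306
toolx in clamp [1.    0.    0.001] tooly [ 0.001 -0.    -1.   ]
-30 [400. 222.] [393. 241.]
-20 [418. 222.] [409. 241.]
-10 [436. 222.] [425. 241.]
0 [453. 222.] [441. 241.]
10 [471. 222.] [458. 241.]
20 [489. 222.] [474. 241.]
30 [506. 222.] [490. 241.]
```

View pics/w4c.png

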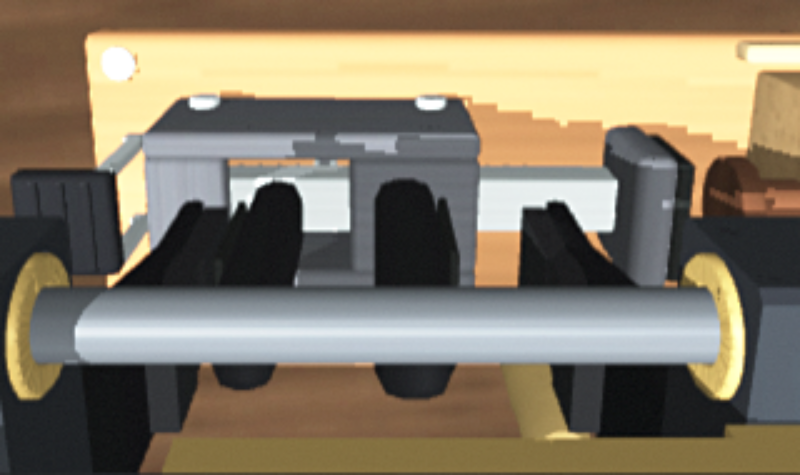

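View pics/s4c.png

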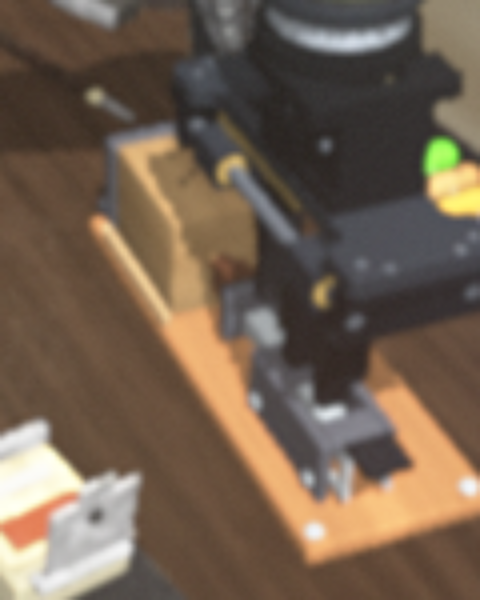

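>>> drive_tool(
  increments="0 0 0 0 90; 0 0 0 0 105; 0 0 0 0 120; 0 0 0 0 130; 0 0 0 0 140; 0 0 0 0 150; 0 0 0 0 160; 0 0 0 0 170; 0 0 0 0 175; 0 0 0 0 175; 0 0 0 0 175; 0 0 0 0 175",
  squeeze=18,
)

```text
time: 10.0
position: [0.5614, 0.0585, 0.0716]
tool_rot: [-1.242, -1.156, 1.156]
ft_force: [1.0, -2.1, -1.4]
grip_width: 0.325
```

```bash
python3 - <<'E'
from h import *
s,R,p=st()
E
```

```text
t 10.0 clampframe [-76.14   0.68  71.57] F [-2.04 -1.19 -1.43] w 28.25582939605397
toolx in clamp [ 1. -0.  0.] tooly [ 0. -0. -1.]
```

Full stroke at 18 N. Release and squeeze again.

>>> drive_tool(
  increments="0 0 0 0 120; 0 0 0 0 70; 0 0 0 0 70; 0 0 0 0 70; 0 0 0 0 70; 0 0 0 0 90; 0 0 0 0 105; 0 0 0 0 120; 0 0 0 0 130; 0 0 0 0 140; 0 0 0 0 150; 0 0 0 0 160; 0 0 0 0 170; 0 0 0 0 175; 0 0 0 0 175; 0 0 0 0 175",
  squeeze=18,
)

```text
time: 12.0
position: [0.5614, 0.0585, 0.0715]
tool_rot: [-1.242, -1.156, 1.156]
ft_force: [0.4, -3.0, -0.9]
grip_width: 0.331
```

```bash
python3 - <<'E'
from h import *
s,R,p=st()
d=snap('wrist','w5.png');cv2.imwrite('pics/w5c.png',cv2.resize(d['img'][160:350,330:650,::-1],(800,475)))
E
```

```text
t 12.0 clampframe [-76.16   0.71  71.55] F [-2.92 -0.56 -0.93] w 28.816870459134044
toolx in clamp [ 1. -0.  0.] tooly [ 0. -0. -1.]
```

View pics/w5c.png

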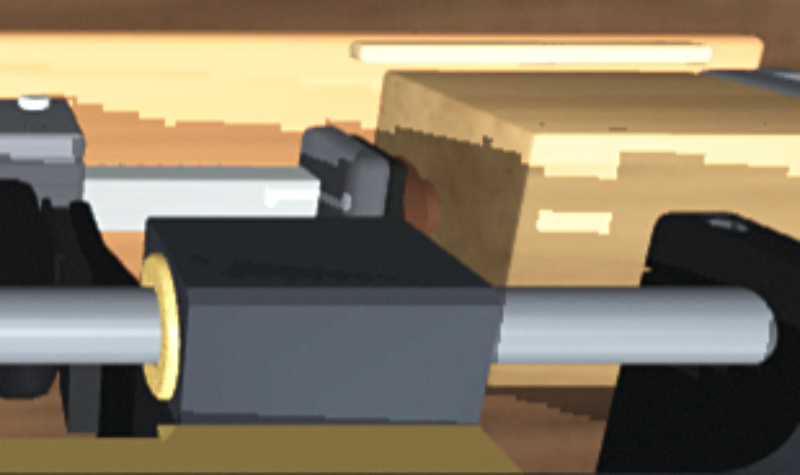

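>>> drive_tool(
  increments="0 0 0 0 120; 0 0 0 0 70; 0 0 0 0 70; 0 0 0 0 70; 0 0 0 0 70; 0 0 0 0 90; 0 0 0 0 105; 0 0 0 0 120; 0 0 0 0 130; 0 0 0 0 140; 0 0 0 0 150; 0 0 0 0 160; 0 0 0 0 170; 0 0 0 0 175; 0 0 0 0 175; 0 0 0 0 175",
  squeeze=18,
)

```text
time: 14.05
position: [0.5613, 0.0563, 0.0715]
tool_rot: [-1.244, -1.154, 1.157]
ft_force: [0.4, -5.4, 0.6]
grip_width: 0.376
```

```bash
python3 - <<'E'
from h import *
s,R,p=st()
d=snap('wrist','w6.png');cv2.imwrite('pics/w6c.png',cv2.resize(d['img'][160:350,330:650,::-1],(800,475)))
E
```

```text
t 14.05 clampframe [-78.3    0.67  71.5 ] F [-5.38 -0.75  0.65] w 32.6789964100484
toolx in clamp [ 1.    -0.001 -0.002] tooly [-0.002  0.    -1.   ]
```

View pics/w6c.png

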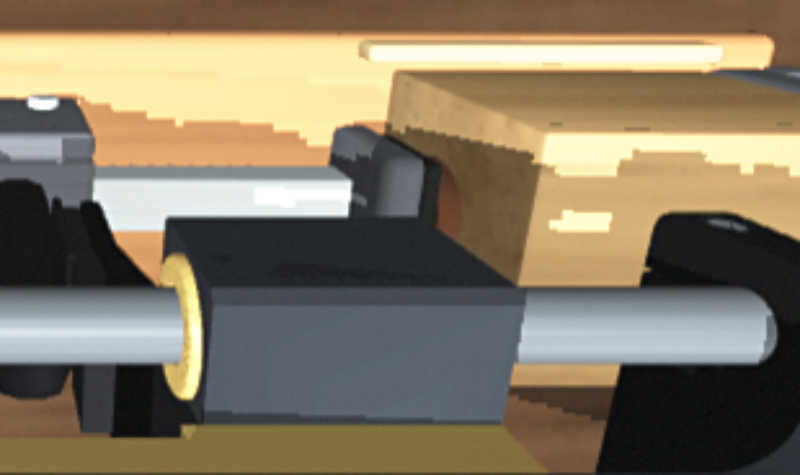

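>>> drive_tool(
  increments="0 0 0 0 175; 0 0 0 0 175; 0 0 0 0 175; 0 0 0 0 175",
  squeeze=19,
)

```text
time: 14.6
position: [0.5613, 0.0564, 0.0715]
tool_rot: [-1.244, -1.154, 1.157]
ft_force: [-0.6, -6.3, 0.9]
grip_width: 0.379
```

```bash
python3 - <<'E'
from h import *
s,R,p=st()
E
```

```text
t 14.6 clampframe [-78.26   0.67  71.51] F [-6.32  0.19  0.85] w 33.00648914535367
toolx in clamp [ 1.    -0.001 -0.002] tooly [-0.002  0.    -1.   ]
```

>>> drive_tool(
  increments="0 0 0 0 175; 0 0 0 0 175; 0 0 0 0 175; 0 0 0 0 175",
  squeeze=25,
)

```text
time: 15.1
position: [0.5613, 0.0565, 0.0715]
tool_rot: [-1.244, -1.154, 1.157]
ft_force: [-1.0, -5.9, 0.6]
grip_width: 0.374
```

```bash
python3 - <<'E'
from h import *
s,R,p=st()
d=snap('side','s7.png');cv2.imwrite('pics/s7c.png',cv2.resize(d['img'][170:270,330:410,::-1],(480,600)))
E
```

```text
t 15.1 clampframe [-78.12   0.67  71.51] F [-5.95  0.58  0.55] w 32.57854589796581
toolx in clamp [ 1.    -0.001 -0.002] tooly [-0.002  0.    -1.   ]
```

View pics/s7c.png

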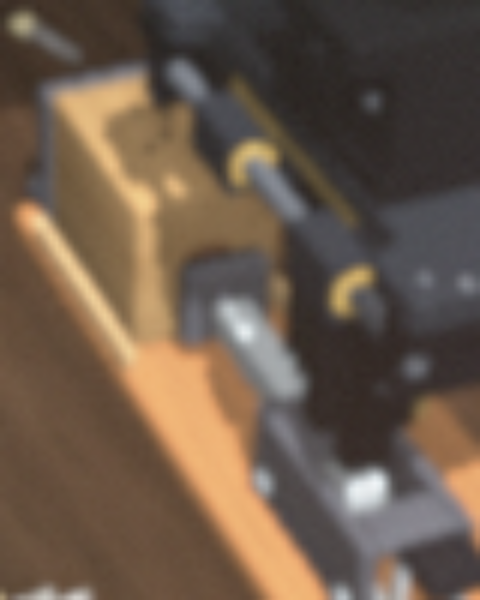

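>>> drive_tool(
  increments="0 0 0 0 120; 0 0 0 0 60; 0 0 0 0 40; 0 0 0 0 40; 0 -25 0 0 40; 0 -30 0 0 40; -25 0 0 0 150; -25 0 0 0 255; -24 0 0 0 255; 0 0 0 0 255; 0 0 0 0 255; 0 0 0 0 255; 0 0 0 0 255",
  squeeze=15,
)

```text
time: 16.77
position: [0.5561, -0.0143, 0.1265]
tool_rot: [-1.241, -1.157, 1.157]
ft_force: [1.2, -0.1, -0.2]
grip_width: 0.13
```

```bash
python3 - <<'E'
from h import *
s,R,p=st();print((R.T@(W(-150,0,62)-p)*1e3).round(1))
d=snap('wrist','w8.png')
for q in [(-104,0,110),(-61,0,110),(-147,0,56),(21,0,42),(27,0,42)]:print(q,proj(d,W(*q)).round(1))
d=snap('side','s8.png');cv2.imwrite('pics/s8c.png',cv2.resize(d['img'][150:300,310:430,::-1],(480,600),interpolation=cv2.INTER_CUBIC))
d=snap('top','t8.png');cv2.imwrite('pics/t8c.png',cv2.resize(d['img'][135:210,290:440,::-1],(800,400),interpolation=cv2.INTER_CUBIC))
E
```

```text
t 16.775 clampframe [-149.15    0.81  126.49] F [ 0.02 -1.22 -0.16] w 11.332135613423006
toolx in clamp [1.    0.001 0.   ] tooly [ 0.  0. -1.]
[-0.9 64.5 -0.8]
(-104, 0, 110) [397.1 249.5]
(-61, 0, 110) [471.1 249.6]
(-147, 0, 56) [322.3 221.3]
(21, 0, 42) [537.4 216.1]
(27, 0, 42) [545.1 216.1]
```

View pics/w8.png

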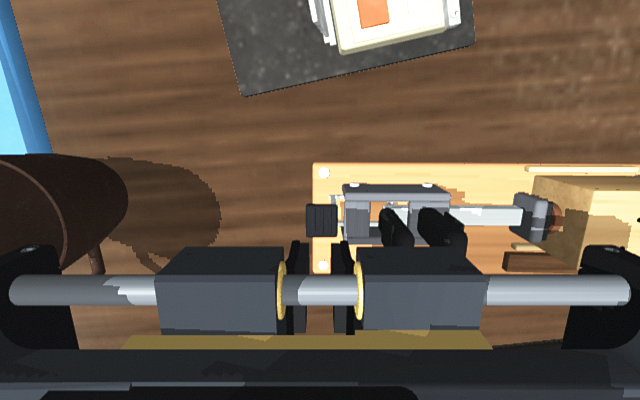

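View pics/s8c.png

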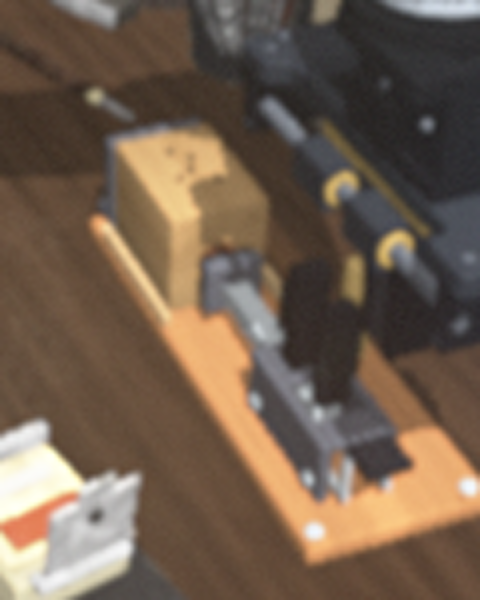

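View pics/t8c.png

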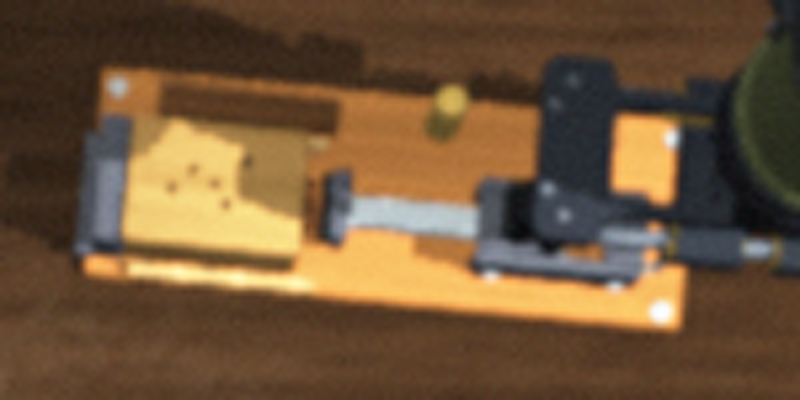

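```bash
python3 - <<'E'
from h import *
d=np.load('pics/w6.png.npz')
def c(p): q=proj(d,W(*p));return ((q-[330,160])*2.5).round(0)
for x in (27,30,33): print(x,[c((x,y,z)) for y,z in [(29,12),(29,76),(-29,76)]])
for x in (15,18,21,24,27): print(x,[c((x,y,z)) for y,z in [(17,56),(17,24),(0,56)]])
# flange rim
for x in (15,18,21,24,27,33): print('fl',x,[c((x,13*np.cos(a),42+13*np.sin(a))) for a in (0,.8,1.57)])
a=cv2.imread('pics/w6.png')[190:260,440:560];cv2.imwrite('pics/c6.png',cv2.resize(a,(800,467),interpolation=cv2.INTER_CUBIC))
d=cv2.imread('pics/w8.png')[170:260,470:620];cv2.imwrite('pics/c8.png',cv2.resize(d,(800,480),interpolation=cv2.INTER_CUBIC))
E
```

```text
27 [array([360.,  63.]), array([505., 127.]), array([460., 385.])]
30 [array([371.,  63.]), array([520., 127.]), array([473., 385.])]
33 [array([382.,  63.]), array([535., 127.]), array([487., 385.])]
15 [array([388., 154.]), array([329., 117.]), array([378., 224.])]
18 [array([401., 154.]), array([340., 117.]), array([391., 224.])]
21 [array([414., 154.]), array([352., 117.]), array([404., 224.])]
24 [array([428., 154.]), array([363., 117.]), array([417., 224.])]
27 [array([441., 154.]), array([375., 117.]), array([430., 224.])]
fl 15 [array([358., 152.]), array([373., 181.]), array([376., 223.])]
fl 18 [array([370., 152.]), array([386., 181.]), array([389., 223.])]
fl 21 [array([382., 152.]), array([399., 181.]), array([402., 223.])]
fl 24 [array([395., 152.]), array([412., 181.]), array([415., 223.])]
fl 27 [array([407., 152.]), array([425., 181.]), array([428., 223.])]
fl 33 [array([432., 152.]), array([451., 181.]), array([454., 223.])]
```

View pics/c6.png

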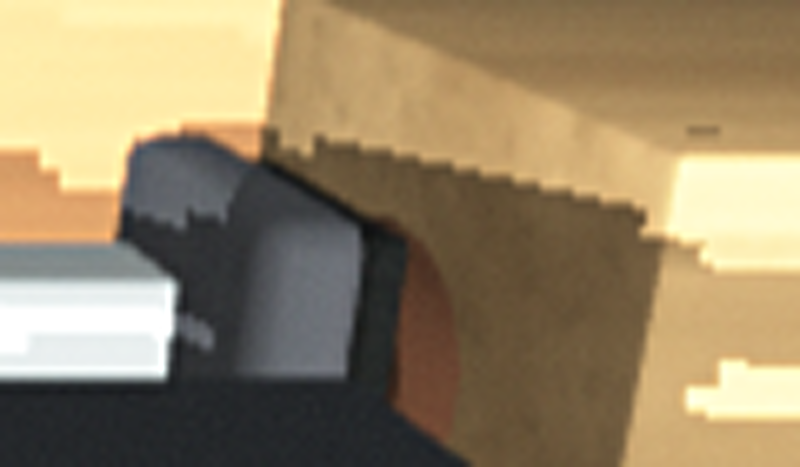

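View pics/c8.png

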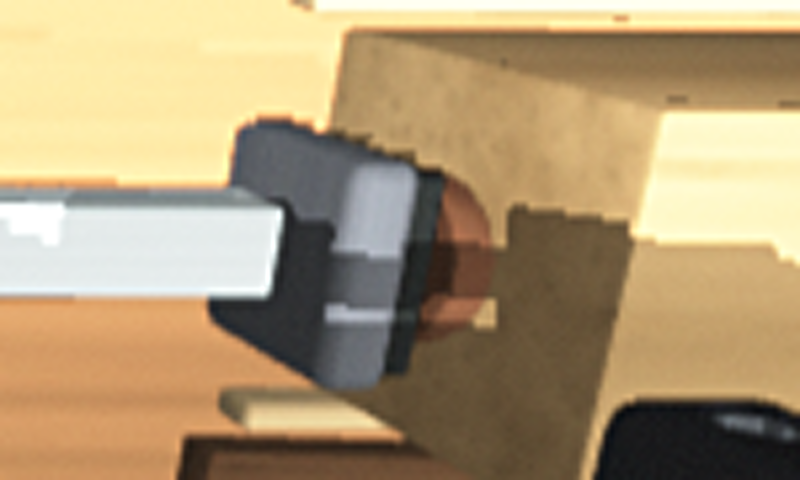

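```bash
python3 - <<'E'
from h import *
from scipy.optimize import least_squares
d=np.load('pics/w8.png.npz')
def c(p): q=proj(d,W(*p));return ((q-[470,170])*5.3333).round(0)
for x in (33,36): print(x,[c((x,y,z)) for y,z in [(29,12),(29,76),(-29,76)]])
for x in (18,21,24,27): print(x,'jaw',[c((x,y,z)) for y,z in [(17,56),(17,24),(-17,56)]])
for x in (21,27,33): print('fl',x,[c((x,13*np.cos(a),42+13*np.sin(a))) for a in (0,.4,.8,1.2,1.57,2)])
print('hous',[((proj(d,W(*p))).round(1)) for p in [(-130,21,50),(-50,21,50),(-130,-21,50),(-147,0,56),(-159,13,56),(-135,13,56)]])
T=d['camera_from_world'];print('cam',np.array([EX,EY,EZ])@(-T[:3,:3].T@T[:3,3]-O)*1e3)
d=cv2.imread('pics/w8.png')[170:260,300:460];cv2.imwrite('pics/c8b.png',cv2.resize(d,(800,450),interpolation=cv2.INTER_CUBIC))
E
```

```text
33 [array([347.,  16.]), array([675., 100.]), array([576., 530.])]
36 [array([366.,  16.]), array([699., 100.]), array([599., 530.])]
18 jaw [array([425., 156.]), array([285., 106.]), array([380., 390.])]
21 jaw [array([448., 156.]), array([304., 106.]), array([402., 390.])]
24 jaw [array([470., 156.]), array([324., 106.]), array([423., 390.])]
27 jaw [array([492., 156.]), array([344., 106.]), array([444., 390.])]
fl 21 [array([376., 160.]), array([397., 175.]), array([414., 203.]), array([421., 238.]), array([419., 273.]), array([407., 307.])]
fl 27 [array([417., 160.]), array([440., 175.]), array([457., 203.]), array([465., 238.]), array([462., 273.]), array([449., 307.])]
fl 33 [array([459., 160.]), array([482., 175.]), array([500., 203.]), array([508., 238.]), array([506., 273.]), array([492., 307.])]
hous [array([345.3, 191.8]), array([453.4, 191.9]), array([344.1, 244.9]), array([322.3, 221.3]), array([305.9, 204.3]), array([338.8, 204.3])]
cam [-149.1048155    73.56907966  287.95363911]
```

View pics/c8b.png

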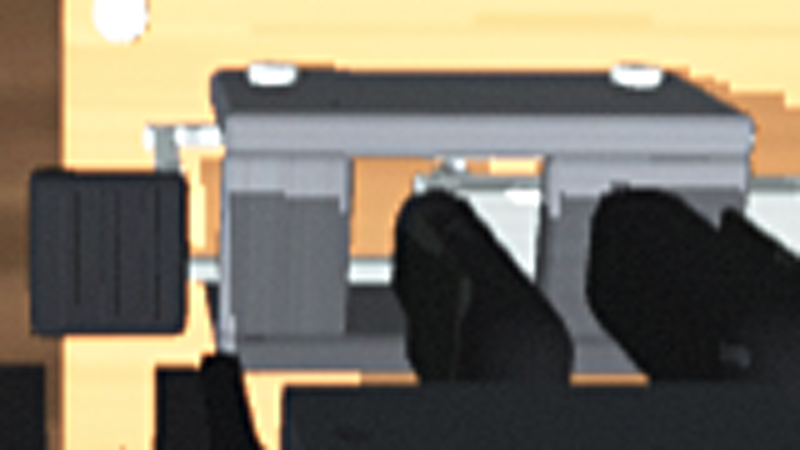

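>>> drive_tool(
  increments="20 -40 0 0 255; 40 -30 0 0 255; 40 0 0 0 255; 40 0 0 0 255; 38 0 0 0 255; 0 0 0 0 255; 0 0 0 0 255",
)

```text
time: 17.8
position: [0.5688, 0.1613, 0.1964]
tool_rot: [-1.243, -1.155, 1.157]
ft_force: [-0.1, -0.9, -0.4]
grip_width: 0.006
```

```bash
python3 - <<'E'
from h import *
s,R,p=st()
d=snap('wrist','w9.png')
T=d['camera_from_world'];print('cam',np.array([EX,EY,EZ])@(-T[:3,:3].T@T[:3,3]-O)*1e3)
for q in [(33,0,76),(33,29,76),(33,0,42),(27,0,42),(27,0,55),(33,0,55),(27,13,42),(33,13,42),(21,0,56)]:print(q,proj(d,W(*q)).round(1))
cv2.imwrite('pics/c9.png',cv2.resize(d['img'][150:250,250:410,::-1],(800,500),interpolation=cv2.INTER_CUBIC))
E
```

```text
t 17.8 clampframe [ 26.96   0.7  196.4 ] F [-0.92  0.07 -0.43] w 0.5040478603804724
toolx in clamp [ 1.    -0.001 -0.001] tooly [-0.001  0.    -1.   ]
cam [ 27.28783975  73.42908603 357.87930905]
(33, 0, 76) [326.5 204.1]
(33, 29, 76) [326.7 171.5]
(33, 0, 42) [325.9 195.4]
(27, 0, 42) [319.8 195.4]
(27, 0, 55) [319.8 198.5]
(33, 0, 55) [326.1 198.5]
(27, 13, 42) [319.8 182.4]
(33, 13, 42) [325.9 182.4]
(21, 0, 56) [313.4 198.8]
```

View pics/c9.png

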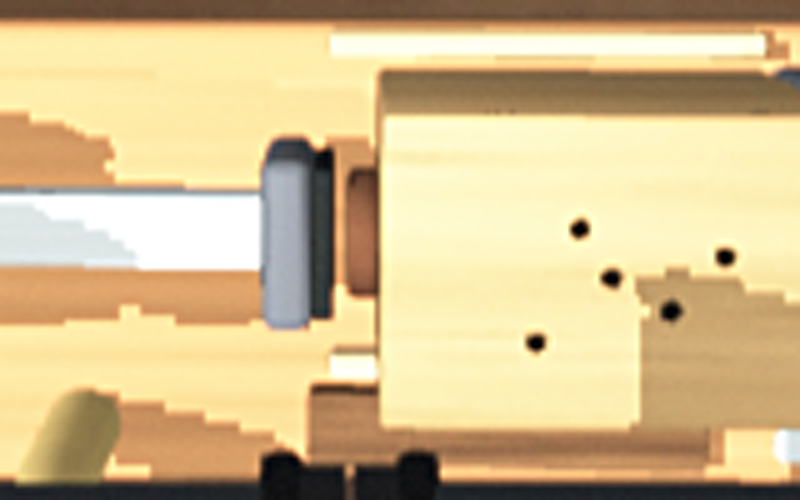

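>>> drive_tool(
  increments="-37 0 0 0 255; -50 0 0 0 255; -50 0 -0.7 0 255; -40 0 0 0 255; 0 0 0 0 255; 0 40 0 0 255; 0 40 0 0 255; 0 40 0 0 255; 0 14 0 0 255; 0 0 0 0 255",
)

```text
time: 19.1
position: [0.5565, -0.0144, 0.0624]
tool_rot: [-1.242, -1.155, 1.157]
ft_force: [0.2, 0.2, 0.4]
grip_width: 0.005
```

```bash
python3 - <<'E'
from h import *
s,R,p=st()
d=snap('wrist','w10.png');cv2.imwrite('pics/c10.png',d['img'][150:400,150:550,::-1])
d=snap('side','s10.png');cv2.imwrite('pics/s10c.png',cv2.resize(d['img'][150:300,310:430,::-1],(480,600),interpolation=cv2.INTER_CUBIC))
E
```

```text
t 19.1 clampframe [-149.2     0.4    62.35] F [ 0.21 -0.14  0.42] w 0.41493480943847355
toolx in clamp [ 1. -0. -0.] tooly [-0.     0.001 -1.   ]
```

View pics/c10.png

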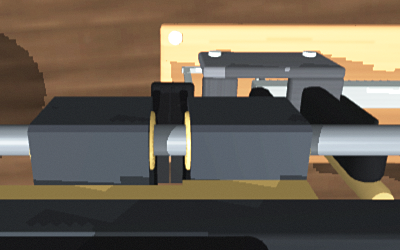

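View pics/s10c.png

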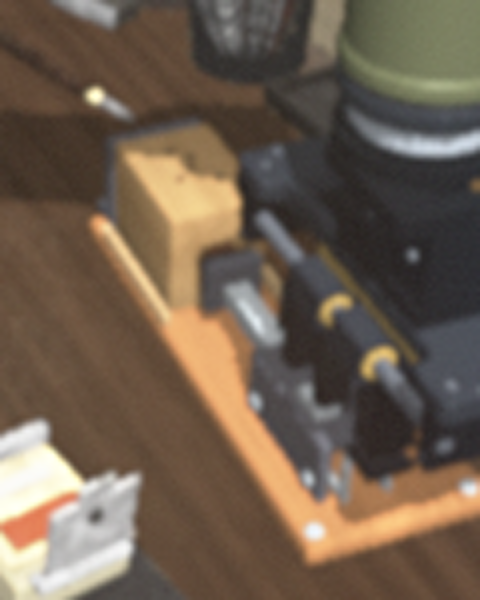

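>>> drive_tool(
  increments="0 4 0 0 255; 0 4 0 0 255; 0 3 0 0 255; 0 2 0 0 255; 0 0 0 0 255",
)

```text
time: 19.82
position: [0.5574, -0.0143, 0.0502]
tool_rot: [-1.243, -1.157, 1.155]
ft_force: [-0.3, -0.3, 4.9]
grip_width: 0.006
```

```bash
python3 - <<'E'
from h import *
s,R,p=st()
E
```

```text
t 19.825 clampframe [-149.08   -0.53   50.15] F [-0.35  0.32  4.91] w 0.5194101237288163
toolx in clamp [ 1. -0.  0.] tooly [ 0.    -0.001 -1.   ]
```

>>> drive_tool(
  increments="0 2 0 0 255; 0 1.5 0 0 255; 0 0 0 0 255; 0 0 0 0 255; 0 0 0 0 255; 0 0 0 0 255; 0 0 0 0 255; 0 0 0 0 255; 0 0 0 0 255; 0 0 0 0 255; 0 0 0 0 255; 0 0 0 0 255",
)

```text
time: 21.32
position: [0.5576, -0.0145, 0.0489]
tool_rot: [-1.243, -1.158, 1.155]
ft_force: [-6.1, -0.1, 19.2]
grip_width: 0.006
```

```bash
python3 - <<'E'
from h import *
s,R,p=st()
d=snap('side','s11.png');cv2.imwrite('pics/s11c.png',cv2.resize(d['img'][150:300,310:430,::-1],(480,600),interpolation=cv2.INTER_CUBIC))
d=snap('top','t11.png');cv2.imwrite('pics/t11c.png',cv2.resize(d['img'][135:210,290:440,::-1],(800,400),interpolation=cv2.INTER_CUBIC))
E
```

```text
t 21.325 clampframe [-149.17   -0.71   48.88] F [-0.52  6.13 19.24] w 0.478650473531665
toolx in clamp [ 1.    -0.     0.001] tooly [ 0.001 -0.001 -1.   ]
```

View pics/s11c.png

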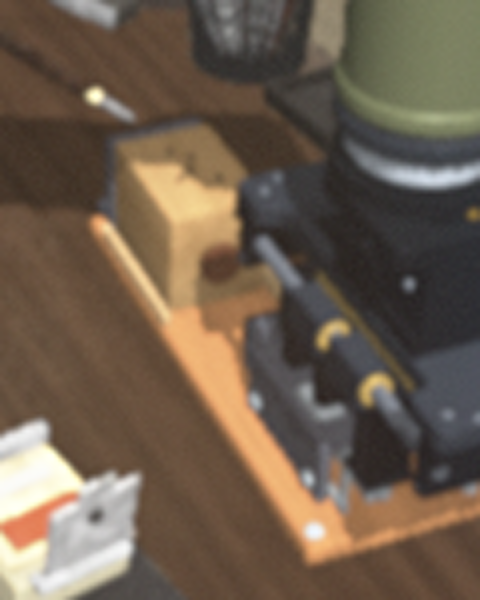

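View pics/t11c.png

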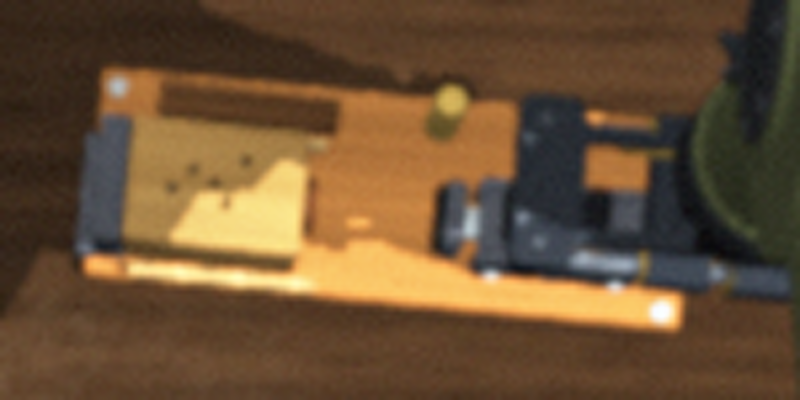

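>>> drive_tool(
  increments="0 0 0 0 255; 0 0 0 0 255; 0 0 0 0 255; 0 0 0 0 255; 0 -4 0 0 255; 0 -10 0 0 255; 0 -30 0 0 255; 0 -40 0 0 255; 0 -40 0 0 255; 30 -30 0 0 255; 40 0 0 0 255; 40 0 0 0 255; 0 0 0 0 255; 0 0 0 0 255",
)

```text
time: 23.18
position: [0.5642, 0.0945, 0.1996]
tool_rot: [-1.242, -1.155, 1.157]
ft_force: [-0.5, -0.5, -0.1]
grip_width: 0.005
```

```bash
python3 - <<'E'
from h import *
s,R,p=st()
d=snap('wrist','w12.png');T=d['camera_from_world'];print('cam',np.array([EX,EY,EZ])@(-T[:3,:3].T@T[:3,3]-O)*1e3)
for q in [(-30,0,56),(-20,0,56),(33,0,42),(-98,0,110)]:print(q,((proj(d,W(*q))-[160,140])*2.5).round(1))
cv2.imwrite('pics/c12.png',cv2.resize(d['img'][140:250,160:480,::-1],(800,275),interpolation=cv2.INTER_CUBIC))
d=snap('side','s12.png');cv2.imwrite('pics/s12c.png',cv2.resize(d['img'][150:300,310:430,::-1],(480,600),interpolation=cv2.INTER_CUBIC))
E
```

```text
t 23.175 clampframe [-40.06   0.47 199.56] F [-0.54  0.44 -0.13] w 0.39967874652163193
toolx in clamp [ 1.    -0.    -0.001] tooly [-0.001  0.001 -1.   ]
cam [-39.68341581  73.05690196 361.09892649]
(-30, 0, 56) [425.8 144.8]
(-20, 0, 56) [452.  144.8]
(33, 0, 42) [583.2 136.5]
(-98, 0, 110) [217.1 184.4]
```

View pics/c12.png

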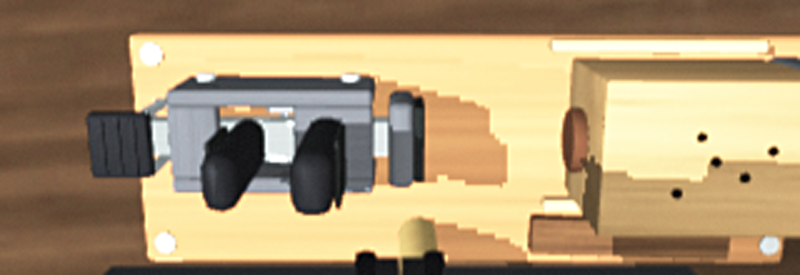

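View pics/s12c.png

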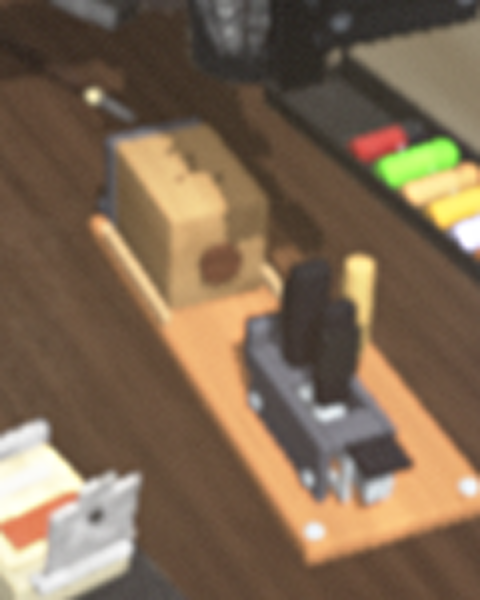

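```bash
python3 -c "
from bench import workorder
print(workorder.close_job())"
```

```text
the job is handed in; nothing more can be done
None
```

The plug is fully home, the jaw has run all the way back, and I handed the job in at about 23 s of robot time.

- **Squeezes:** I squeezed the trigger five times with the gripper spanning both posts, using a grip of 14 to 18 N. The fifth squeeze stopped dead in mid-stroke, about 10 mm into the trigger's travel. I then held it at 19 N and 25 N and it did not move. By those grip settings the plug saw about 15 N at most; I did not measure that force directly.
- **Seating check:** The first oblique pictures disagreed by up to 4 mm on whether the flange touched the block. I looked again from straight above, and it showed 6 mm of flange flush against the block, with the block against the end stop.
- **Release:** I pressed the tab to its stop (19 N at the wrist) for over a second, then lifted clear. The last picture puts the jaw face at x ≈ -30.7 mm, against -30 mm for fully back.
- **Rest of the scene:** The tab is up and the trigger is back. The seal and slip look unmoved by eye; I did not measure them. The gripper is clear of everything, with wrist force under 1 N.

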